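# Ready the glaze scale: power, unit, tare

### The arm

A 6-joint arm with a two-finger parallel gripper is mounted at the origin on the work surface. World frame = base frame: x ahead of the robot, y to its left, z up, the work surface at z = 0. Lengths are in m, angles in rad, forces in N, time in s.
With the tool pointing down it reaches from about 0.325 to 0.925 m from the base axis. Payload 3.1 kg.
Tool frame: the origin (TCP) lies at the very end of the fingers, on their centre line; the grasp point (between the pads) lies 19 mm behind it; z points along the fingers, y is the line along which they close (so a half turn about z gives the same grasp; the last joint's range is limited). The gripper opens to 85 mm and grips with 20 to 120 N. Pads are 22 mm wide; open, the fingers measure 114 mm over their backs; the gripper's body (76 mm by 85 mm) begins 54 mm behind the grasp point. The pads swing forward as they close: fully open they stand 13 mm farther back than shut.
Start: joints at [1.02, 0.217, 1.613, -0, 1.311, -0.112], TCP at [0.266, 0.566, 0.206] pointing down, gripper open.
Joint ranges: [-2.75, 2.75], [-0.78, 2.1], [0.31, 2.55], [-1.13, 4.27], [0.13, 2.63], [-2.58, 2.58]. Speed limits (rad/s): [2.79, 2.79, 3.14, 3.14, 3.14, 3.14].

### API

Orientations are given as a unit quaternion [x, y, z, w].
In Python, from cell import bot gives the robot as it stands.
- The arm moves only by the shell command python3 -m inch 'ROWS'. ROWS is JSON, a list of rows, each an object with "claw": the finger opening in mm, from 0 to 85.4; "offset": the shift along the tool's x, y, z in mm, a list of three; "twist": the turn, a rotation vector about the tool's x, y, z in rad, a list of three. In form: [{"claw": claw, "offset": [tx, ty, tz], "twist": [ax, ay, az]}, ...]. A call has exactly 8 rows; each row shifts and turns the commanded pose from where the row before left it, along the tool's axes as they then stand; what a row does not reach is not made up. A row lasts 1/12 s, in which the tool goes at most 41.7 mm and 7.16 degrees, less where a joint would pass 70% of its speed; a pose out of reach is approached as far as the arm can. A call with a gripper value outside its range is refused whole. The fingers move at their own pace and stop on an object; the grip force is fixed at half the most. Time passes only in rows, so rows that do not move let the fingers close, or fill a call up. It gives the time, the measured TCP pose, the force, the opening and the grip force at its end, in the units of the state.
- bot.get_state(): the state, without advancing time (a new reading comes with each control period).
- bot.grab_frame(name): name is "scene" or "top"; returns a dict with "pixels" (400x640x3 uint8, blue, green, red), "fx", "fy", "cx", "cy" (pixels), "position" and "orientation" of the camera in the world. Camera axes: x right, y down, z forward; pixel columns grow to the right and rows downward; lengths in m; the calibration is good to about 2 mm. A picture is of the moment at which its call begins. There is no depth.
- bot.sign_off(): hands the job in; it is judged then, once.
The state is a dict: "time": time; "joint_positions": joint angles; "qvel": joint speeds; "tau": joint torques, N m; "tcp_pos": TCP position; "orientation": TCP orientation; "force": force on the tool from outside, world axes, zero at the start; "wrist_torque": the same for the moment, N m; "width": finger opening in m; "grip_force": force on a finger pad.
Only numpy, scipy, OpenCV 4.12 (cv2) and the standard library are available. Lean on these libraries where they do the work, as an engineer would, in place of code of your own. Each camera call takes 0.05 s, during which the arm holds its last target. There are 200 camera calls.

### The job

The bench scale is off and an empty mixing bowl stands on its pan: get it ready for weighing out glaze powder. With a fingertip lightly tap first the round power key at the left end of the key row, then the unit key (the square key right next to it), then the wide tare key at the right end, one key at a time, each pressed down until it has clearly given and then let up again. Do not press the other two keys, do not touch the pan or the bowl (that would spoil the zero), and leave the scale and everything around it standing where they are.

Things in the scene. Friction and masses are not known exactly. Their poses are not given: they have to be found in the camera images.
- scale: bench scale, light grey housing 330 (x) x 300 (y) x 53 mm high, about 3 kg, loose on rubber feet; origin on the bench under its centre, front = its -x, left-hand side = its +y. Its dark front panel slopes down to the front at 10 degrees: a display window and, in front of it, 130 mm before the origin, a row of five like-coloured keys, left to right round, square, square, square, wide. Pressing over 25 N would harm it
- pan: stainless weighing pan fixed on the scale behind the key panel, plate 190 x 230 mm, its top 14 mm above its origin and 67 mm above the bench; origin under the pan's centre, on the housing, 62 mm behind the scale's origin
- power_key_top (a point): power key: the only round key, 22 mm across, left-hand end of the row (98 mm left of the middle), with a small ring-and-stroke sign; stands 7 mm proud of the sloping panel at rest, its top about 43 mm above the bench; point at the centre of its upper face, z out of the panel, x up the slope (away from the front), y along the row to the left
- power_key (a joint): power key, value in m: 0 = up, 0.005 = fully down; sprung, starts to move at 1 N, fully down at 6.5 N, comes back up by itself; registers from 0.002
- unit_key_top (a point): unit key: square key 20 x 20 mm next to the round one (56 mm left of the middle); stands 7 mm proud of the sloping panel at rest, its top about 43 mm above the bench; point at the centre of its upper face, z out of the panel, x up the slope (away from the front), y along the row to the left
- unit_key (a joint): unit key, value in m: 0 = up, 0.005 = fully down; sprung, starts to move at 1 N, fully down at 6.5 N, comes back up by itself; registers from 0.002
- tare_key_top (a point): tare key: the only wide key, 46 mm along the row x 20 mm, right-hand end of the row (82 mm right of the middle); stands 7 mm proud of the sloping panel at rest, its top about 43 mm above the bench; point at the centre of its upper face, z out of the panel, x up the slope (away from the front), y along the row to the left
- tare_key (a joint): tare key, value in m: 0 = up, 0.005 = fully down; sprung, starts to move at 1 N, fully down at 6.5 N, comes back up by itself; registers from 0.002
- count_key (a joint): square key 20 x 20 mm third from the left (16 mm left of the middle), not to be pressed; value in m: 0 = up, 0.005 = fully down; sprung, starts to move at 1 N, fully down at 6.5 N, comes back up by itself; registers from 0.002
- memory_key (a joint): square key 20 x 20 mm fourth from the left (24 mm right of the middle), not to be pressed; value in m: 0 = up, 0.005 = fully down; sprung, starts to move at 1 N, fully down at 6.5 N, comes back up by itself; registers from 0.002
- bowl: empty violet plastic bowl standing loose on the pan, rim 124 mm across, 42 mm high; origin at the centre of its underside; its rim is about 109 mm above the bench and at least 90 mm behind the key row
- jar: lidded clear glaze jar, 68 mm across, 85 mm high, standing beside the scale, to its left or right; origin under its centre
- brush_pot: white pot with brushes standing in it, 76 mm across, 180 mm high over the brushes, beside the scale on the other side from the jar; origin under its centre
- modelling_tool: wooden modelling tool 190 mm long, 12 mm thick, lying on the bench in front of the key panel; origin under its middle
- spoon: steel measuring spoon about 170 mm long lying on the bench; origin under its middle
- bisque_bowl: small brick-coloured fired bowl, 120 mm across, 60 mm high, on the left part of the bench; origin under its centre
- bisque_cup: brick-coloured fired cup, 76 mm across, 85 mm high, on the right part of the bench; origin under its centre
- rib: flat wooden potter's rib 100 x 55 x 6 mm on the bench, left; origin under its centre
Mind the look-alikes: they are no part of the job. Of the things shaped like the bowl, the violet one is meant.

How it is judged:
On the way, in this order (a step that is already met when the one before it is completed fails the run):
1. a fingertip presses the round power key at least 2 mm down, no other key with it (value of joint power_key above 0.002 m and contact force between the fingers and scale above 0.5 N and value of joint each of unit_key, count_key, memory_key, tare_key below 0.001 m), for 0.05 s.
2. all keys are up again (value of joint each of power_key, unit_key, count_key, memory_key, tare_key below 0.001 m), for 0.05 s.
3. a fingertip presses the square unit key at least 2 mm down, no other key with it (value of joint unit_key above 0.002 m and contact force between the fingers and scale above 0.5 N and value of joint each of power_key, count_key, memory_key, tare_key below 0.001 m), for 0.05 s.
4. all keys are up again (all of step 2), for 0.05 s.
5. a fingertip presses the wide tare key at least 2 mm down, no other key with it (value of joint tare_key above 0.002 m and contact force between the fingers and scale above 0.5 N and value of joint each of power_key, unit_key, count_key, memory_key below 0.001 m), for 0.05 s.
At the end, for the whole second after the job is handed in: All five keys are up (within 1 mm), the scale stands within 15 mm of where it was and at rest, the bowl stands upright and still on the pan, and everything else on the bench is within 30 mm of where it was (all of step 4 and distance of scale from where it was at the start of the episode below 0.015 m and linear speed of each of scale, bowl below 0.02 m/s and horizontal distance between bowl and pan below 0.055 m and z of bowl in the frame of pan between 0.008 and 0.02 m and angle between bowl's own z axis and vertical below 0.1 rad and distance of each of jar, brush_pot, modelling_tool, spoon, bisque_bowl, bisque_cup, rib from where it was at the start of the episode below 0.03 m); the robot touches nothing.
It fails at once if one of the two keys that are not wanted is pressed (1.5 mm or more) (value of joint any of count_key, memory_key above 0.0015 m).
It fails at once if the scale or a key is pressed harder than 25 N: not a light tap (contact force between any of the fingers, the arm and scale above 25 N).
It fails at once if the robot touches the pan or the bowl (0.5 N or more) (contact force between any of the fingers, the arm and pan above 0.5 N or contact force between any of the fingers, the arm and bowl above 0.5 N).
It fails at once if the scale is lifted, carried or shoved (15 mm, or 8 mm off the bench), or the bowl is lifted, slid (20 mm) or tipped (0.2 rad) (distance of scale from where it was at the start of the episode above 0.015 m or height (world z) of scale above 0.008 m or distance of bowl from where it was at the start of the episode above 0.02 m or angle between bowl's own z axis and vertical above 0.2 rad).
It fails at once if something else on the bench is knocked or moved by 30 mm or more (distance of any of jar, brush_pot, modelling_tool, spoon, bisque_bowl, bisque_cup, rib from where it was at the start of the episode above 0.03 m).
It also fails if it takes over 48 s, if anything falls off the work surface, if the arm or the gripper's body presses on something with over 40 N, if the wrist force passes 120 N, or if a joint passes its speed limit or range.

## Working session

There is one attempt and no reset: what is moved stays moved. The work goes in short steps, Python scripts to look and compute and a shell command to move; the robot and the scene stay as the last step left them, time stands still between calls to the robot, and variables do not carry over. Pictures are saved under pics/ and viewed, at most 10 in all, crops included, and the job is handed in when it is done.

```bash
mkdir -p pics; python3 - <<'E'
from cell import bot
import cv2,pickle
d={}
for n in("scene","top"):
    f=bot.grab_frame(n);d[n]=f;cv2.imwrite(f"pics/{n}0.png",f["pixels"]);print(n,f["fx"],f["fy"],f["cx"],f["cy"],f["position"],f["orientation"])
pickle.dump(d,open("f0.pkl","wb"));print(bot.get_state())
E
```

```text
scene 512.0066069293993 512.0066069293993 313.5840412901452 193.8212740087765 [ 1.31211194 -0.515817    1.456493  ] [ 0.85589024  0.42874202 -0.13552491 -0.25547052]
top 510.68914393174407 510.68914393174407 319.0626643327762 199.2729458404453 [ 4.90315838e-01 -1.40450689e-03  1.66618424e+00] [ 0.71669534 -0.69705242  0.01265795 -0.01747843]
{'time': 0.1, 'joint_positions': array([ 1.01979513e+00,  2.17702918e-01,  1.61479131e+00,  1.71721248e-05,
        1.31128503e+00, -1.12204987e-01]), 'qvel': array([-1.19971206e-03, -1.95089152e-03, -2.44887305e-03,  5.59657201e-05,
       -1.88351779e-03, -1.04141699e-03]), 'tau': array([-6.78289689e-04, -3.98069036e+01, -3.04969847e+01, -1.75504038e-04,
        4.17300384e-03,  1.69152509e-05]), 'tcp_pos': array([0.26509268, 0.56512273, 0.20507468]), 'orientation': array([ 2.17644223e-01,  9.76027559e-01, -1.03103815e-03, -3.63778135e-04]), 'force': array([0.74824219, 0.32497332, 0.06541178]), 'wrist_torque': array([ 0.02245901, -0.00125863, -0.0592544 ]), 'grip_force': 0.0, 'width': 0.08522143164886435}
```

View pics/top0.png

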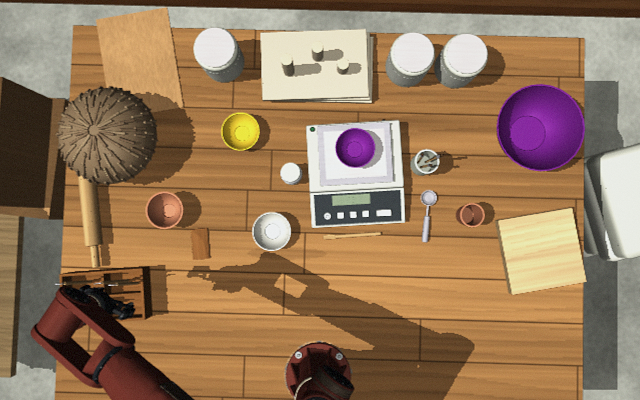

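View pics/scene0.png

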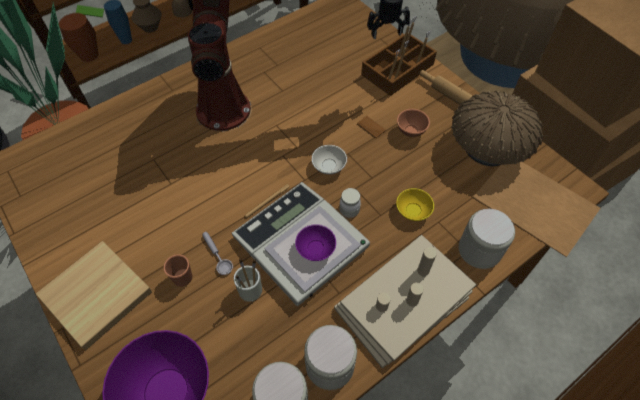

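Top view: scale at about (355,175), with the key row from (327,216) to (383,212). The bowl is at (356,147), the jar at (291,173) and the brush pot at (427,161). Next I'll segment the keys in both views.

```bash
cat >h.py <<'E'
import numpy as np,cv2,pickle
from scipy.spatial.transform import Rotation as R
def ray(f,p):
    d=R.from_quat(f["orientation"]).apply([(p[0]-f["cx"])/f["fx"],(p[1]-f["cy"])/f["fy"],1]);return np.array(f["position"]),d
def plane(f,p,z):
    o,d=ray(f,p);return o+d*(z-o[2])/d[2]
def proj(f,P):
    c=R.from_quat(f["orientation"]).inv().apply(np.array(P)-f["position"]);return np.array([f["cx"]+f["fx"]*c[0]/c[2],f["cy"]+f["fy"]*c[1]/c[2]])
E
python3 - <<'E'
from h import *
d=pickle.load(open("f0.pkl","rb"))
ims=[]
for n,(x0,y0,x1,y1) in(("top",(300,180,415,240)),("scene",(225,175,330,255))):
    f=d[n];g=cv2.cvtColor(f["pixels"],cv2.COLOR_BGR2GRAY)[y0:y1,x0:x1]
    m=(g>110).astype(np.uint8)
    k,l,s,c=cv2.connectedComponentsWithStats(m,connectivity=4)
    for i in range(1,k):
        if 5<s[i,4]<150:
            w=np.where(l==i,g.astype(float)-60,0);yy,xx=np.nonzero(w>0);ww=w[yy,xx]
            p=((xx*ww).sum()/ww.sum()+x0,(yy*ww).sum()/ww.sum()+y0)
            print(n,np.round(p,1),s[i,2:],plane(f,p,.043).round(4))
    ims.append(cv2.resize(f["pixels"][y0:y1,x0:x1],(690,300 if n=="top" else 500)[0:2] if 0 else (580,300),interpolation=cv2.INTER_NEAREST))
cv2.imwrite("pics/crop0.png",np.vstack(ims))
E
```

```text
top [413.2 186.7] [ 4 14 38] [ 0.6075 -0.2875  0.043 ]
top [383.4 212.4] [ 16   8 103] [ 0.5233 -0.1949  0.043 ]
top [365.1 213.3] [ 7  7 47] [ 0.5187 -0.1369  0.043 ]
top [352.8 214.3] [ 8  7 49] [ 0.5147 -0.0978  0.043 ]
top [327.  215.7] [ 7  8 42] [ 0.5078 -0.016   0.043 ]
top [340.1 215. ] [ 7  7 46] [ 0.5112 -0.0575  0.043 ]
top [301.6 236.2] [ 5  7 29] [0.4407 0.0626 0.043 ]
scene [227.4 175.8] [ 7  3 14] [ 0.3104 -0.1612  0.043 ]
scene [234.1 180.5] [22 13 68] [ 0.3413 -0.1531  0.043 ]
scene [268.3 198.5] [ 43  32 128] [ 0.4712 -0.1012  0.043 ]
scene [261.4 193.3] [10  8 25] [ 0.4403 -0.1081  0.043 ]
scene [296.5 193.9] [ 6  5 25] [ 0.5124 -0.0162  0.043 ]
scene [227.5 197.4] [6 4 9] [ 0.3863 -0.2068  0.043 ]
scene [249.  200.7] [14 10 38] [ 0.4403 -0.1567  0.043 ]
scene [286.8 200.9] [ 7  6 27] [ 0.5159 -0.0579  0.043 ]
scene [238.9 206.6] [3 4 7] [ 0.4395 -0.1956  0.043 ]
scene [277.4 207.9] [ 7  7 28] [ 0.5195 -0.0977  0.043 ]
scene [267.9 214.9] [ 7  6 29] [ 0.523  -0.1373  0.043 ]
scene [253.7 225.2] [14 11 72] [ 0.5281 -0.1949  0.043 ]
```

View pics/crop0.png

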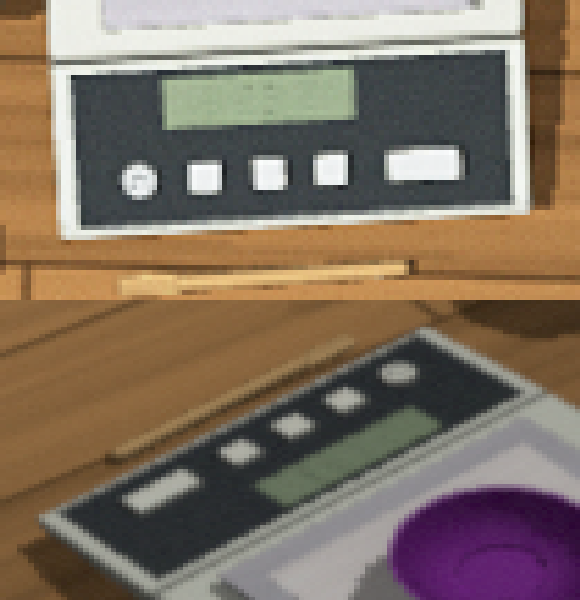

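Crop: the five keys are clear in both views. Round is on the left, wide on the right, and the two views agree to about 4 mm, so I'll use the mean. Next I'll work out the turn and the travel.

```bash
cat >>h.py <<'E'
K={"power":(.510,-.016,.043),"unit":(.5135,-.0577,.043),"tare":(.5257,-.195,.043)}
left=np.array(K["power"])-K["tare"];left/=np.linalg.norm(left)
sx=np.cross(left,[0,0,1]);t=np.radians(10)
nrm=-np.sin(t)*sx+np.array([0,0,np.cos(t)])
RT=R.from_matrix(np.c_[np.cross(left,-nrm),left,-nrm])
def go(key,h=0,dx=(0,0,0)):
    from cell import bot
    s=bot.get_state();r=R.from_quat(s["orientation"]);T=np.array(K[key])+h*nrm+dx
    print(key,"t",round(s["time"],2),"rotvec",(r.inv()*RT).as_rotvec().round(3),"off_now",(r.inv().apply(T-s["tcp_pos"])*1e3).round(1),"off_target",(RT.inv().apply(T-s["tcp_pos"])*1e3).round(1),"tcp",s["tcp_pos"].round(4),"F",s["force"].round(2),"w",round(s["width"],4))
E
python3 -c "
from h import *
print(RT.as_matrix().round(3)); go('power',.1); go('power',.03)"
```

```text
[[-0.981 -0.087  0.173]
 [-0.086  0.996  0.015]
 [-0.174 -0.    -0.985]]
power t 0.1 rotvec [-0.048 -0.171 -0.525] off_now [-453.6 -430.6   64.4] off_target [-162.1 -600.3   93.2] tcp [0.2651 0.5651 0.2051] F [0.75 0.32 0.07] w 0.0852
power t 0.1 rotvec [-0.048 -0.171 -0.525] off_now [-464.1 -424.3  133.3] off_target [-162.1 -600.3  163.2] tcp [0.2651 0.5651 0.2051] F [0.75 0.32 0.07] w 0.0852
```

```bash
python3 -m inch '[{"claw":0,"offset":[0,0,0],"twist":[-0.0096,-0.034,-0.105]},{"claw":0,"offset":[0,0,0],"twist":[-0.0096,-0.034,-0.105]},{"claw":0,"offset":[0,0,0],"twist":[-0.0096,-0.034,-0.105]},{"claw":0,"offset":[0,0,0],"twist":[-0.0096,-0.034,-0.105]},{"claw":0,"offset":[0,0,0],"twist":[-0.0096,-0.034,-0.105]},{"claw":0,"offset":[0,0,0],"twist":[0,0,0]},{"claw":0,"offset":[0,0,0],"twist":[0,0,0]},{"claw":0,"offset":[0,0,0],"twist":[0,0,0]}]'; python3 -c "
from h import *
go('power',.1)"
```

```text
time: 0.77
tcp_pos: [0.2656, 0.5657, 0.2061]
orientation: [-0.042, 0.995, 0.005, 0.087]
force: [-0.3, 1.0, -0.2]
width: -0.0
grip_force: 0.0
power t 0.77 rotvec [ 0.002 -0.001 -0.002] off_now [-162.9 -600.6   92.9] off_target [-161.4 -600.8   94.1] tcp [0.2656 0.5657 0.2061] F [-0.32  0.99 -0.16] w -0.0
```

```bash
python3 -m inch '[{"claw":0,"offset":[-10,-37.5,2],"twist":[0,0,0]},{"claw":0,"offset":[-10,-37.5,2],"twist":[0,0,0]},{"claw":0,"offset":[-10,-37.5,2],"twist":[0,0,0]},{"claw":0,"offset":[-10,-37.5,2],"twist":[0,0,0]},{"claw":0,"offset":[-10,-37.5,2],"twist":[0,0,0]},{"claw":0,"offset":[-10,-37.5,2],"twist":[0,0,0]},{"claw":0,"offset":[-10,-37.5,2],"twist":[0,0,0]},{"claw":0,"offset":[-10,-37.5,2],"twist":[0,0,0]}]' ; python3 -m inch '[{"claw":0,"offset":[-10,-37.5,2],"twist":[0,0,0]},{"claw":0,"offset":[-10,-37.5,2],"twist":[0,0,0]},{"claw":0,"offset":[-10,-37.5,2],"twist":[0,0,0]},{"claw":0,"offset":[-10,-37.5,2],"twist":[0,0,0]},{"claw":0,"offset":[-10,-37.5,2],"twist":[0,0,0]},{"claw":0,"offset":[-10,-37.5,2],"twist":[0,0,0]},{"claw":0,"offset":[-10,-37.5,2],"twist":[0,0,0]},{"claw":0,"offset":[0,0,0],"twist":[0,0,0]}]'; python3 -c "
from h import *
go('power',.04)"
```

```text
time: 1.43
tcp_pos: [0.3738, 0.2724, 0.2042]
orientation: [-0.043, 0.995, 0.005, 0.087]
force: [1.4, -0.8, -0.0]
width: 0.0004
grip_force: 0.0
time: 2.1
tcp_pos: [0.4698, 0.012, 0.2028]
orientation: [-0.039, 0.995, 0.003, 0.088]
force: [-0.9, -0.6, 0.5]
width: -0.0002
grip_force: 0.0
power t 2.1 rotvec [-0.003  0.003 -0.01 ] off_now [ -9.3 -30.9 124. ] off_target [ -9.3 -31.4 123.9] tcp [0.4698 0.012  0.2028] F [-0.93 -0.6   0.45] w -0.0002
```

```bash
python3 -m inch '[{"claw":0,"offset":[-9,-31,5],"twist":[0,0,0]},{"claw":0,"offset":[0,0,25],"twist":[0,0,0]},{"claw":0,"offset":[0,0,25],"twist":[0,0,0]},{"claw":0,"offset":[0,0,25],"twist":[0,0,0]},{"claw":0,"offset":[0,0,25],"twist":[0,0,0]},{"claw":0,"offset":[0,0,18],"twist":[0,0,0]},{"claw":0,"offset":[0,0,0],"twist":[0,0,0]},{"claw":0,"offset":[0,0,0],"twist":[0,0,0]}]' ; python3 -c "
from h import *
go('power',.01)
from cell import bot
ims=[]
for n,(x0,y0,x1,y1) in(('top',(295,150,415,240)),('scene',(225,150,345,240))):
    f=bot.grab_frame(n);im=f['pixels'].copy();s=bot.get_state()
    print(n,proj(f,s['tcp_pos']),proj(f,K['power']))
    ims.append(cv2.resize(im[y0:y1,x0:x1],None,fx=6,fy=6,interpolation=cv2.INTER_CUBIC))
cv2.imwrite('pics/h1.png',cv2.resize(np.vstack(ims),(400*720//400 if 0 else 400,600)))
"
```

```text
time: 2.77
tcp_pos: [0.4991, -0.0089, 0.0811]
orientation: [-0.043, 0.995, 0.005, 0.086]
force: [-0.0, -0.3, -0.2]
width: -0.0
grip_force: 0.0
power t 2.77 rotvec [ 0.003 -0.003 -0.001] off_now [-3.6 -8.1 29.2] off_target [-3.5 -8.  29.3] tcp [ 0.4991 -0.0089  0.0811] F [-0.   -0.26 -0.2 ] w -0.0
top [324.82686518 217.91731619] [327.00756352 215.02874327]
scene [295.6750605  183.64112625] [296.09227028 193.35002357]
```

View pics/h1.png

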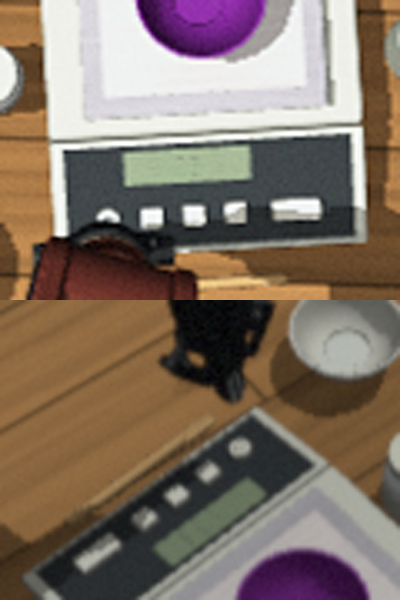

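The picture shows the closed fingertip in the scene view at about (295.5,179), a bit above where the TCP projects (183.6). I'll measure the tip again now the arm is at rest.

```bash
python3 -c "
from h import *
go('power',.01)
from cell import bot
f=bot.grab_frame('scene');s=bot.get_state()
print(proj(f,s['tcp_pos']),[proj(f,np.array(s['tcp_pos'])+R.from_quat(s['orientation']).apply(v)).round(1).tolist() for v in([.011,0,0],[-.011,0,0],[0,.014,0],[0,-.014,0],[0,0,-.03])])
g=cv2.cvtColor(f['pixels'],cv2.COLOR_BGR2GRAY);print(g[168:190,284:306])
go('power',.01)
"
```

```text
power t 2.87 rotvec [ 0.002  0.002 -0.001] off_now [-1.1 -7.5 31.3] off_target [-1.1 -7.5 31.3] tcp [ 0.5011 -0.0093  0.0835] F [0.65 0.38 0.68] w 0.0
[295.72445966 183.64793063] [[293.6, 182.0], [297.9, 185.3], [299.0, 181.3], [292.5, 186.0], [294.3, 177.4]]
[[105  99  56  17   5  18  12  11   9  11   3   7  13  25  65  94 100 104
  108 110 112 108]
 [ 71  72  39  17  17   6  10  10  15  11  15   7  16  27  76 103 107 111
  113 112 112 106]
 [ 29  39  18  19   9  12  15  10   9   7  13  14  22  40  95 110 109 111
  112 112 108 103]
 [  8  17  16  13  12  12   7  14   5  13  14  36  25  42  96 110 111 111
  109 109 109 102]
 [ 14   9  13  13  11   9  11  17  15  20  32  35  47  34  78 107 111 107
  108 108 108 103]
 [ 12  13   5   4  10  11  11   7  13  31  53  40  53  35  56  89 103 106
  107 107 106 105]
 [ 23  23  18  10  14  14  12  10  16  40  55  32  50  41  57  72  88 103
  107 108 106 105]
 [ 65  62  44  31  37  26  10  11  16  37  48  36  47  41  56  80  77  90
  104 108 106 106]
 [ 97  97  92  87  89  56  21  18  13  31  52  39  41  53  65  95  86  76
   90 103 107 107]
 [1
[... 657 characters left out ...]
 116 118 112 109 109 105 106 104 105 104  92  90 107  99 104 130
  157 163 149 122]
 [110 119 123 127 125 113 108 107 104 105  96  87  92 120 110  80  57  80
  125 156 161 152]
 [117 127 128 131 127 105 104 106  96  88  85 100 111 100  78  53  44  50
   78 116 155 162]
 [126 132 128 116  98 101 102  91  81  92 115 104  88  59  49  43  42  42
   49  67 112 140]
 [130 127 106  86  90  92  86  84  96 124 116  79  49  41  43  42  43  41
   43  46  65  95]
 [120  96  76  84  85  80  85 113 101  99  81  52  44  43  42  43  44  44
   42  44  47  52]]
power t 2.92 rotvec [ 0.001  0.003 -0.001] off_now [-0.5 -7.4 31.7] off_target [-0.6 -7.4 31.7] tcp [ 0.5015 -0.0094  0.084 ] F [0.61 0.85 0.14] w 0.0
```

```bash
python3 -m inch '[{"claw":0,"offset":[0,-7.5,5],"twist":[0,0,0]},{"claw":0,"offset":[0,0,8],"twist":[0,0,0]},{"claw":0,"offset":[0,0,8],"twist":[0,0,0]},{"claw":0,"offset":[0,0,4],"twist":[0,0,0]},{"claw":0,"offset":[0,0,3],"twist":[0,0,0]},{"claw":0,"offset":[0,0,0],"twist":[0,0,0]},{"claw":0,"offset":[0,0,0],"twist":[0,0,0]},{"claw":0,"offset":[0,0,0],"twist":[0,0,0]}]' ; python3 -c "
from h import *
from cell import bot
go('power',.0)
f=bot.grab_frame('scene');s=bot.get_state()
print(proj(f,s['tcp_pos']),proj(f,K['power']))
cv2.imwrite('pics/h2.png',cv2.resize(f['pixels'][160:235,240:340],None,fx=8,fy=8,interpolation=cv2.INTER_CUBIC))
go('power',.0)
"
```

```text
time: 3.58
tcp_pos: [0.5056, -0.016, 0.0545]
orientation: [-0.044, 0.995, 0.005, 0.087]
force: [0.1, 0.3, -0.2]
width: 0.0
grip_force: 0.0
power t 3.58 rotvec [ 0.002  0.    -0.   ] off_now [-2.3 -0.4 12.1] off_target [-2.3 -0.3 12.1] tcp [ 0.5056 -0.016   0.0545] F [ 0.13  0.35 -0.21] w 0.0
[295.17701423 190.53394456] [296.09227028 193.35002357]
power t 3.63 rotvec [0.002 0.    0.   ] off_now [-2.2 -0.4 12.2] off_target [-2.2 -0.3 12.2] tcp [ 0.5057 -0.016   0.0546] F [-0.17  0.37  0.43] w 0.0001
```

View pics/h2.png

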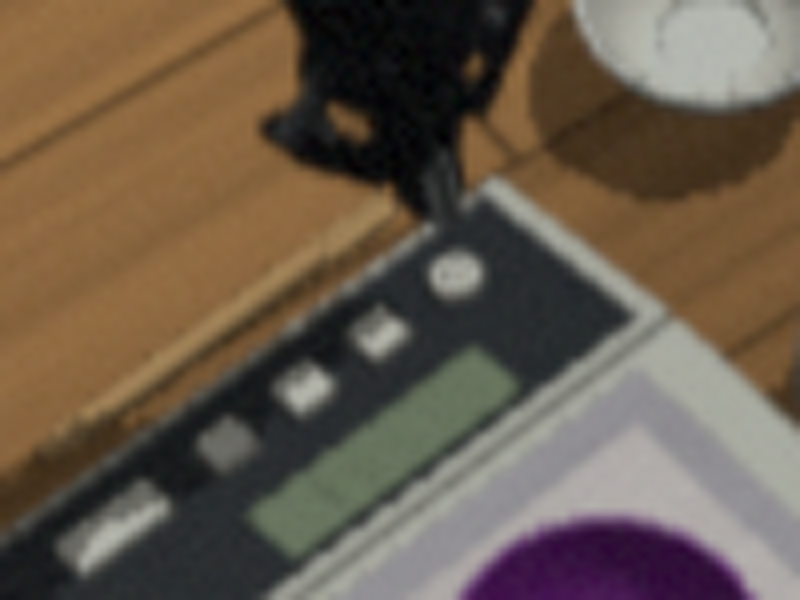

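Tip at (295,187), round key at (297,194). The fingertip sits right above the key's near side. I'll correct by 2 mm and go down in small steps, watching the force.

```bash
python3 -m inch '[{"claw":0,"offset":[-2,0,3],"twist":[0,0,0]},{"claw":0,"offset":[0,0,3],"twist":[0,0,0]},{"claw":0,"offset":[0,0,3],"twist":[0,0,0]},{"claw":0,"offset":[0,0,1],"twist":[0,0,0]},{"claw":0,"offset":[0,0,0],"twist":[0,0,0]},{"claw":0,"offset":[0,0,0],"twist":[0,0,0]},{"claw":0,"offset":[0,0,0],"twist":[0,0,0]},{"claw":0,"offset":[0,0,0],"twist":[0,0,0]}]' ; python3 -c "
from h import *
from cell import bot
go('power',.0)
f=bot.grab_frame('scene');s=bot.get_state()
print(proj(f,s['tcp_pos']),proj(f,K['power']))
cv2.imwrite('pics/h3.png',cv2.resize(f['pixels'][160:235,240:340],None,fx=8,fy=8,interpolation=cv2.INTER_CUBIC))
go('power',.0)
"
```

```text
time: 4.3
tcp_pos: [0.5092, -0.0158, 0.045]
orientation: [-0.044, 0.995, 0.005, 0.087]
force: [-1.1, 0.1, 0.5]
width: 0.0
grip_force: 0.0
power t 4.3 rotvec [ 0.002  0.    -0.   ] off_now [-0.4 -0.3  2.1] off_target [-0.4 -0.3  2.1] tcp [ 0.5092 -0.0158  0.045 ] F [-1.06  0.06  0.45] w 0.0
[295.99118185 192.82385764] [296.09227028 193.35002357]
power t 4.35 rotvec [ 0.002  0.    -0.   ] off_now [-0.4 -0.3  2.1] off_target [-0.4 -0.3  2.1] tcp [ 0.5093 -0.0158  0.0451] F [ 0.75  1.03 -0.02] w 0.0001
```

View pics/h3.png

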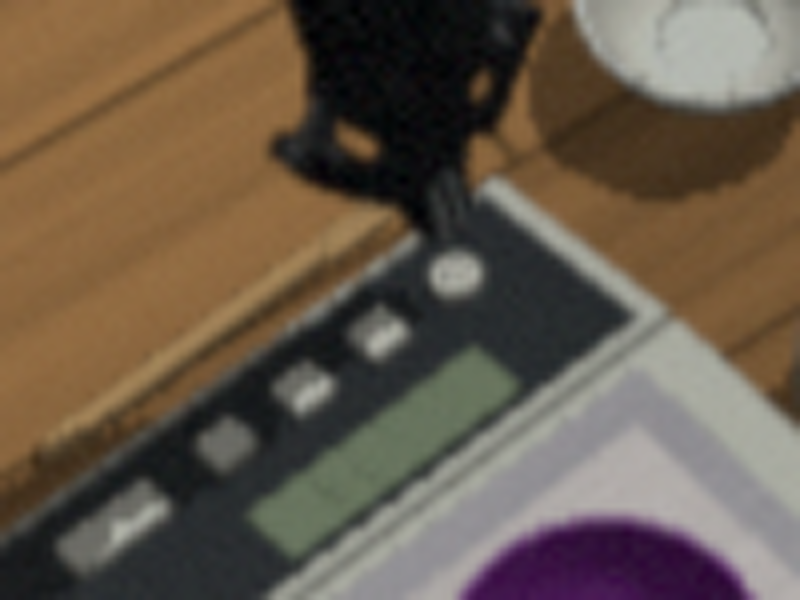

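Tip end at (296,190), key at (297,194.3): the tip still appears short of the key. I'll keep going down carefully.

```bash
cat >>h.py <<'E'
def look(key,name,box=(240,160,340,235)):
    from cell import bot
    f=bot.grab_frame('scene');x0,y0,x1,y1=box
    F=np.mean([bot.get_state()["force"]],0);go(key)
    cv2.imwrite(f'pics/{name}.png',cv2.resize(f['pixels'][y0:y1,x0:x1],None,fx=8,fy=8,interpolation=cv2.INTER_CUBIC))
E
python3 -m inch '[{"claw":0,"offset":[0,0,2],"twist":[0,0,0]},{"claw":0,"offset":[0,0,0],"twist":[0,0,0]},{"claw":0,"offset":[0,0,1],"twist":[0,0,0]},{"claw":0,"offset":[0,0,0],"twist":[0,0,0]},{"claw":0,"offset":[0,0,1],"twist":[0,0,0]},{"claw":0,"offset":[0,0,0],"twist":[0,0,0]},{"claw":0,"offset":[0,0,0],"twist":[0,0,0]},{"claw":0,"offset":[0,0,0],"twist":[0,0,0]}]' ; python3 -c "
from h import *
look('power','h4');look('power','h4')
"
```

```text
time: 5.02
tcp_pos: [0.5099, -0.0157, 0.041]
orientation: [-0.044, 0.995, 0.005, 0.087]
force: [1.0, 0.4, -0.6]
width: -0.0001
grip_force: 0.0
power t 5.07 rotvec [ 0.002  0.    -0.   ] off_now [-0.5 -0.4 -2. ] off_target [-0.5 -0.4 -2. ] tcp [ 0.5098 -0.0156  0.041 ] F [-0.89 -0.16 -0.83] w 0.0002
power t 5.12 rotvec [ 0.002  0.    -0.   ] off_now [-0.5 -0.3 -1.9] off_target [-0.5 -0.3 -1.9] tcp [ 0.5099 -0.0157  0.041 ] F [-0.07 -0.02 -0.12] w -0.0002
```

```bash
python3 -m inch '[{"claw":0,"offset":[0,0,1],"twist":[0,0,0]},{"claw":0,"offset":[0,0,0],"twist":[0,0,0]},{"claw":0,"offset":[0,0,1],"twist":[0,0,0]},{"claw":0,"offset":[0,0,0],"twist":[0,0,0]},{"claw":0,"offset":[0,0,1],"twist":[0,0,0]},{"claw":0,"offset":[0,0,0],"twist":[0,0,0]},{"claw":0,"offset":[0,0,0],"twist":[0,0,0]},{"claw":0,"offset":[0,0,0],"twist":[0,0,0]}]' ; python3 -c "
from h import *
look('power','h5');look('power','h5')
"
```

```text
time: 5.78
tcp_pos: [0.5103, -0.0156, 0.038]
orientation: [-0.044, 0.995, 0.005, 0.087]
force: [-0.1, -0.1, -0.8]
width: 0.0004
grip_force: 0.0
power t 5.83 rotvec [ 0.002  0.    -0.   ] off_now [-0.5 -0.3 -4.9] off_target [-0.5 -0.3 -4.9] tcp [ 0.5104 -0.0156  0.0381] F [-0.28 -0.05 -0.66] w 0.0001
power t 5.88 rotvec [ 0.002  0.    -0.   ] off_now [-0.4 -0.3 -4.9] off_target [-0.4 -0.3 -4.9] tcp [ 0.5104 -0.0156  0.0381] F [ 0.   -0.86 -0.32] w -0.0001
```

View pics/h5.png

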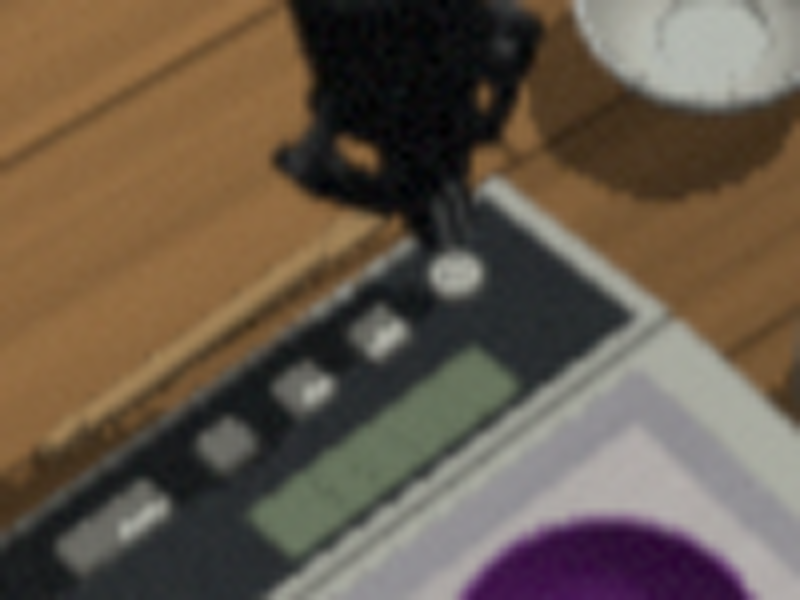

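Tip end is at (296,191), nearly at the key's edge, and still no force. I'll continue in small guarded steps.

```bash
python3 -m inch '[{"claw":0,"offset":[0,0,0.5],"twist":[0,0,0]},{"claw":0,"offset":[0,0,0],"twist":[0,0,0]},{"claw":0,"offset":[0,0,0.5],"twist":[0,0,0]},{"claw":0,"offset":[0,0,0],"twist":[0,0,0]},{"claw":0,"offset":[0,0,0.5],"twist":[0,0,0]},{"claw":0,"offset":[0,0,0],"twist":[0,0,0]},{"claw":0,"offset":[0,0,0],"twist":[0,0,0]},{"claw":0,"offset":[0,0,0],"twist":[0,0,0]}]' ; python3 -c "
from h import *
look('power','h6');look('power','h6')
d=pickle.load(open('f0.pkl','rb'));f=d['scene'];P=np.array([.2651,.5651,.2051])
r=R.from_quat([.2176,.976,0,0])
for v in([0,0,0],[0,.05,-.013],[0,-.05,-.013]): print(proj(f,P+r.apply(v)))
cv2.imwrite('pics/s0c.png',cv2.resize(f['pixels'][0:60,350:430],None,fx=8,fy=8,interpolation=cv2.INTER_CUBIC))
"
```

```text
time: 6.55
tcp_pos: [0.5106, -0.0156, 0.0365]
orientation: [-0.044, 0.995, 0.005, 0.087]
force: [-0.1, -0.4, -0.6]
width: -0.0004
grip_force: 0.0
power t 6.6 rotvec [ 0.002  0.    -0.   ] off_now [-0.5 -0.3 -6.5] off_target [-0.5 -0.4 -6.5] tcp [ 0.5106 -0.0156  0.0365] F [ 0.74 -0.25  0.39] w 0.0
power t 6.65 rotvec [ 0.002  0.    -0.   ] off_now [-0.4 -0.3 -6.4] off_target [-0.4 -0.4 -6.4] tcp [ 0.5107 -0.0156  0.0366] F [-0.57 -0.65 -0.07] w -0.0
[385.29161713  43.72491761]
[398.99434709  38.89194819]
[372.26328053  42.83063894]
```

View pics/s0c.png

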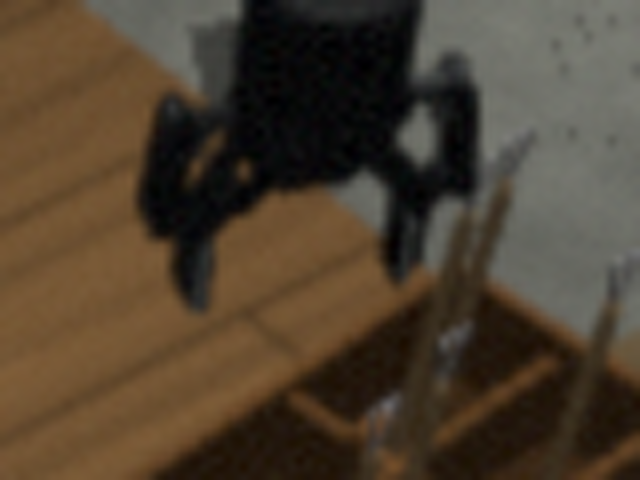

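Tips at the start pose are at (375,38.5) and (400,34.7), also about 4 px above the prediction. I'll check whether a pure length offset explains both.

```bash
python3 -c "
from h import *
f=pickle.load(open('f0.pkl','rb'))['scene']
obs=[(np.array([.2651,.5651,.2051]),R.from_quat([.2176,.976,0,0]),[0,0,-.013],(387.5,36.8)),(np.array([.5011,-.0093,.0835]),RT,[0,0,0],(294.3,180)),(np.array([.5104,-.0156,.0381]),RT,[0,0,0],(296,191.2))]
for P,r,v,o in obs:
  b=P+r.apply(v);p0=proj(f,b);print('res',np.round(np.array(o)-p0,1))
  for n,dv in(('toolz-10',r.apply([0,0,-.01])),('x+10',[.01,0,0]),('y+10',[0,.01,0])):print(n,np.round(proj(f,b+np.array(dv))-p0,2))
"
```

```text
res [ 1.8 -4.1]
toolz-10 [ 0.29 -2.23]
x+10 [1.83 1.47]
y+10 [ 2.09 -1.12]
res [-1.4 -3.6]
toolz-10 [-0.47 -2.05]
x+10 [1.78 2.01]
y+10 [ 2.49 -1.51]
res [-0.3 -3. ]
toolz-10 [-0.46 -1.97]
x+10 [1.75 2.  ]
y+10 [ 2.44 -1.51]
```

A length offset of about 17 mm fits both poses, so contact should come near h = -16. I'll go on down.

```bash
python3 -m inch '[{"claw":0,"offset":[0,0,1],"twist":[0,0,0]},{"claw":0,"offset":[0,0,0],"twist":[0,0,0]},{"claw":0,"offset":[0,0,1],"twist":[0,0,0]},{"claw":0,"offset":[0,0,0],"twist":[0,0,0]},{"claw":0,"offset":[0,0,1],"twist":[0,0,0]},{"claw":0,"offset":[0,0,0],"twist":[0,0,0]},{"claw":0,"offset":[0,0,0],"twist":[0,0,0]},{"claw":0,"offset":[0,0,0],"twist":[0,0,0]}]' ; python3 -c "
from h import *
look('power','h7');look('power','h7')"
```

```text
time: 7.32
tcp_pos: [0.5112, -0.0155, 0.0336]
orientation: [-0.044, 0.995, 0.005, 0.087]
force: [0.3, 0.1, -0.1]
width: 0.0001
grip_force: 0.0
power t 7.37 rotvec [ 0.002  0.    -0.   ] off_now [-0.5 -0.3 -9.4] off_target [-0.5 -0.3 -9.4] tcp [ 0.5111 -0.0156  0.0336] F [ 0.28 -0.32  0.51] w -0.0002
power t 7.42 rotvec [ 0.002  0.    -0.   ] off_now [-0.5 -0.3 -9.5] off_target [-0.5 -0.4 -9.5] tcp [ 0.5111 -0.0155  0.0336] F [0.1  0.42 0.21] w 0.0002
```

```bash
python3 -m inch '[{"claw":0,"offset":[0,0,1],"twist":[0,0,0]},{"claw":0,"offset":[0,0,0],"twist":[0,0,0]},{"claw":0,"offset":[0,0,1],"twist":[0,0,0]},{"claw":0,"offset":[0,0,0],"twist":[0,0,0]},{"claw":0,"offset":[0,0,1],"twist":[0,0,0]},{"claw":0,"offset":[0,0,0],"twist":[0,0,0]},{"claw":0,"offset":[0,0,0],"twist":[0,0,0]},{"claw":0,"offset":[0,0,0],"twist":[0,0,0]}]' ; python3 -c "
from h import *
look('power','h8');look('power','h8')"
```

```text
time: 8.08
tcp_pos: [0.5116, -0.0155, 0.0306]
orientation: [-0.044, 0.995, 0.005, 0.087]
force: [0.3, -0.8, -0.0]
width: -0.0002
grip_force: 0.0
power t 8.13 rotvec [ 0.002  0.    -0.   ] off_now [ -0.4  -0.3 -12.4] off_target [ -0.4  -0.3 -12.4] tcp [ 0.5117 -0.0155  0.0307] F [-0.65  0.5   0.79] w -0.0005
power t 8.18 rotvec [ 0.002  0.    -0.   ] off_now [ -0.4  -0.3 -12.4] off_target [ -0.4  -0.4 -12.4] tcp [ 0.5117 -0.0155  0.0307] F [-0.14  0.14  0.35] w 0.0003
```

View pics/h8.png

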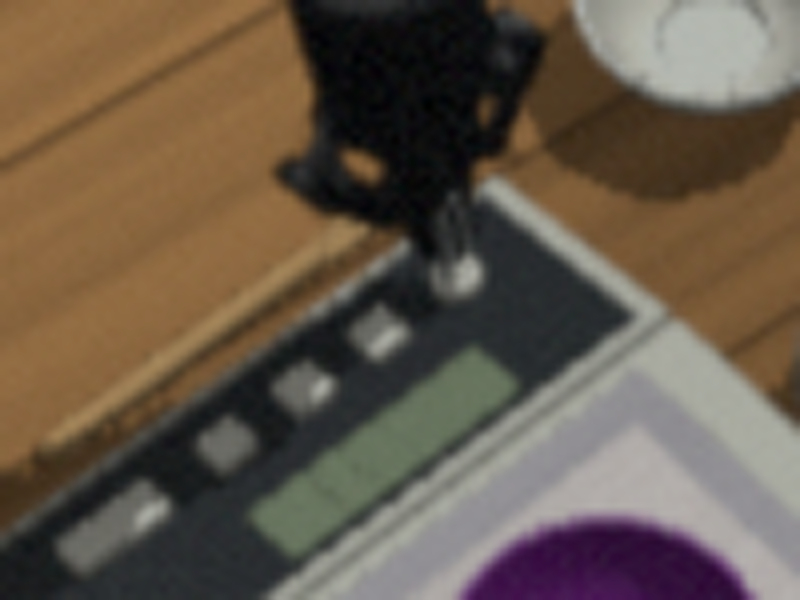

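The tip now covers the upper half of the round key, with its end at crop (455,262), about 3 mm from contact.

```bash
python3 -m inch '[{"claw":0,"offset":[0,0,1],"twist":[0,0,0]},{"claw":0,"offset":[0,0,0],"twist":[0,0,0]},{"claw":0,"offset":[0,0,1],"twist":[0,0,0]},{"claw":0,"offset":[0,0,0],"twist":[0,0,0]},{"claw":0,"offset":[0,0,1],"twist":[0,0,0]},{"claw":0,"offset":[0,0,0.5],"twist":[0,0,0]},{"claw":0,"offset":[0,0,0],"twist":[0,0,0]},{"claw":0,"offset":[0,0,0],"twist":[0,0,0]}]' ; python3 -c "
from h import *
look('power','h9');look('power','h9');look('power','h9')"
```

```text
time: 8.85
tcp_pos: [0.5122, -0.0154, 0.0271]
orientation: [-0.044, 0.995, 0.005, 0.087]
force: [0.3, -0.4, -1.0]
width: -0.0001
grip_force: 0.0
power t 8.9 rotvec [ 0.002  0.    -0.   ] off_now [ -0.5  -0.3 -16. ] off_target [ -0.5  -0.4 -16. ] tcp [ 0.5123 -0.0154  0.0272] F [1.3  0.99 0.74] w 0.0
power t 8.95 rotvec [ 0.002  0.    -0.   ] off_now [ -0.5  -0.3 -16. ] off_target [ -0.5  -0.4 -16. ] tcp [ 0.5123 -0.0154  0.0272] F [ 0.29  0.52 -0.4 ] w 0.0003
power t 9.0 rotvec [ 0.002  0.    -0.   ] off_now [ -0.4  -0.3 -15.9] off_target [ -0.4  -0.4 -15.9] tcp [ 0.5123 -0.0154  0.0272] F [-0.65  0.21 -0.61] w -0.0001
```

```bash
python3 -m inch '[{"claw":0,"offset":[0,0,1],"twist":[0,0,0]},{"claw":0,"offset":[0,0,0],"twist":[0,0,0]},{"claw":0,"offset":[0,0,1],"twist":[0,0,0]},{"claw":0,"offset":[0,0,0],"twist":[0,0,0]},{"claw":0,"offset":[0,0,0],"twist":[0,0,0]},{"claw":0,"offset":[0,0,0],"twist":[0,0,0]},{"claw":0,"offset":[0,0,0],"twist":[0,0,0]},{"claw":0,"offset":[0,0,0],"twist":[0,0,0]}]' ; python3 -c "
from h import *
look('power','h10');look('power','h10');look('power','h10')"
```

```text
time: 9.67
tcp_pos: [0.5126, -0.0154, 0.0252]
orientation: [-0.044, 0.995, 0.005, 0.087]
force: [-0.1, 0.3, 0.2]
width: 0.0003
grip_force: 0.0
power t 9.72 rotvec [ 0.002  0.    -0.   ] off_now [ -0.4  -0.3 -17.9] off_target [ -0.4  -0.4 -17.9] tcp [ 0.5126 -0.0154  0.0253] F [-0.11  0.42  1.19] w -0.0
power t 9.77 rotvec [ 0.002  0.    -0.   ] off_now [ -0.4  -0.3 -17.9] off_target [ -0.4  -0.3 -17.9] tcp [ 0.5127 -0.0154  0.0253] F [-0.04  0.06 -0.23] w 0.0002
power t 9.82 rotvec [ 0.002  0.    -0.   ] off_now [ -0.5  -0.3 -17.9] off_target [ -0.5  -0.4 -17.9] tcp [ 0.5126 -0.0154  0.0252] F [ 0.29 -0.41  0.05] w -0.0001
```

```bash
python3 -m inch '[{"claw":0,"offset":[0,0,1],"twist":[0,0,0]},{"claw":0,"offset":[0,0,0],"twist":[0,0,0]},{"claw":0,"offset":[0,0,1],"twist":[0,0,0]},{"claw":0,"offset":[0,0,0],"twist":[0,0,0]},{"claw":0,"offset":[0,0,0],"twist":[0,0,0]},{"claw":0,"offset":[0,0,0],"twist":[0,0,0]},{"claw":0,"offset":[0,0,0],"twist":[0,0,0]},{"claw":0,"offset":[0,0,0],"twist":[0,0,0]}]' ; python3 -c "
from h import *
look('power','h11');look('power','h11');look('power','h11')"
```

```text
time: 10.48
tcp_pos: [0.513, -0.0154, 0.0233]
orientation: [-0.044, 0.995, 0.005, 0.087]
force: [0.1, 0.0, -0.8]
width: 0.0002
grip_force: 0.0
power t 10.53 rotvec [ 0.002  0.    -0.   ] off_now [ -0.4  -0.3 -19.9] off_target [ -0.4  -0.4 -19.9] tcp [ 0.513  -0.0154  0.0233] F [-0.31  0.6   0.06] w -0.0002
power t 10.58 rotvec [ 0.002  0.    -0.   ] off_now [ -0.5  -0.3 -19.9] off_target [ -0.5  -0.4 -19.9] tcp [ 0.513  -0.0154  0.0233] F [-0.83 -0.99  0.47] w 0.0002
power t 10.63 rotvec [ 0.002  0.    -0.   ] off_now [ -0.5  -0.3 -19.9] off_target [ -0.5  -0.4 -19.9] tcp [ 0.513  -0.0154  0.0233] F [0.63 0.96 0.59] w -0.0002
```

```bash
python3 -c "
from h import *
f0=cv2.cvtColor(pickle.load(open('f0.pkl','rb'))['scene']['pixels'],cv2.COLOR_BGR2GRAY)
print(f0[186:201,288:306])
from cell import bot
f=bot.grab_frame('scene');g=cv2.cvtColor(f['pixels'],cv2.COLOR_BGR2GRAY);print(g[186:201,288:306])
"
```

```text
[[123 101 102 100  96  85  84  97 106  97  76  50  43  51  73 113 152 157]
 [ 95  96  99  89  78  87 109 102  83  56  46  43  44  42  45  68 108 137]
 [ 88  89  82  83  91 120 113  77  53  45  41  40  41  42  41  46  64  90]
 [ 82  75  85 108  99  97  79  50  43  41  40  41  41  41  39  44  41  51]
 [ 77  91 116 111  79  58  48  43  50  47  44  39  44  41  39  41  43  41]
 [ 96 110 104  77  49  43  46  65  89  93  81  58  44  41  37  39  40  43]
 [101  84  66  50  43  50  94 132 135 139 139 105  57  44  45  44  40  42]
 [ 79  53  42  44  43  72 140 148 158 161 152 146  82  46  43  40  40  43]
 [ 53  43  43  41  43  78 150 141 155 153 159 154  82  44  42  40  43  40]
 [ 42  43  38  43  43  63 131 150 161 158 150 121  69  47  42  43  39  39]
 [ 42  41  38  45  41  40  87 119 124 118 107  77  52  41  41  42  38  39]
 [ 45  43  41  40  42  40  44  65  70  65  61  52  46  41  40  37  46  42]
 [ 89  57  44  43  38  40  37  41  43  44  44  43  43  43  39  41  42  42]
 [147 105  61  45  42  42  41  44  41  39  40  42  43  44  42  40  39  42]
 [170 152 102  57  40  42  43  41  43  38  44  43 
[... 451 characters left out ...]
 44  43  41  41  44  44]
 [106  88  66  43  23  10  16  39  54  40  53  77  54  47  42  39  42  42]
 [ 76  47  38  41  34  24  24  39  54  50  96 135  80  44  43  43  43  43]
 [ 40  28  26  33  33  43  63  67  61  70 144 154  84  48  42  44  43  41]
 [ 24  22  24  21  28  43  84  93  91  96 144 124  71  49  45  39  45  41]
 [ 28  27  23  28  25  30  68  84  87  86 103  80  53  42  44  43  43  42]
 [ 30  28  26  24  24  27  37  57  63  63  62  53  46  41  43  43  43  42]
 [ 56  32  26  24  23  26  27  40  45  46  49  43  44  45  44  42  45  46]
 [ 90  60  38  27  29  30  38  42  43  44  44  45  43  43  42  41  45  43]
 [109 100  85  46  37  37  42  41  42  43  45  44  39  44  41  42  46  41]]
```

Still no force. The tip image ends at about (295.5,193.7), and it should extend slightly past the key centre. I'll shift 3 mm up the slope and continue.

```bash
cat >>h.py <<'E'
def fz(key,n=8):
    from cell import bot
    F=[]
    for i in range(n):
        f=bot.grab_frame('scene');F.append(bot.get_state()["force"])
    print("F",np.mean(F,0).round(2),"Fn",(np.mean(F,0)@nrm).round(2));go(key)
    g=cv2.cvtColor(f['pixels'],cv2.COLOR_BGR2GRAY);p=proj(f,K[key]).round().astype(int);print(g[p[1]-4:p[1]+6,p[0]-7:p[0]+9])
E
python3 -m inch '[{"claw":0,"offset":[-3,0,0],"twist":[0,0,0]},{"claw":0,"offset":[0,0,1],"twist":[0,0,0]},{"claw":0,"offset":[0,0,0],"twist":[0,0,0]},{"claw":0,"offset":[0,0,1],"twist":[0,0,0]},{"claw":0,"offset":[0,0,0],"twist":[0,0,0]},{"claw":0,"offset":[0,0,0],"twist":[0,0,0]},{"claw":0,"offset":[0,0,0],"twist":[0,0,0]},{"claw":0,"offset":[0,0,0],"twist":[0,0,0]}]' ; python3 -c "
from h import *
fz('power')"
```

```text
time: 11.35
tcp_pos: [0.5162, -0.0151, 0.0218]
orientation: [-0.044, 0.995, 0.005, 0.087]
force: [-0.2, 0.0, -0.3]
width: 0.0002
grip_force: 0.0
F [-0.07  0.18  0.15] Fn 0.15
power t 11.75 rotvec [ 0.002  0.    -0.   ] off_now [  2.5  -0.3 -22. ] off_target [  2.5  -0.4 -22. ] tcp [ 0.5162 -0.0151  0.0218] F [-0.17  0.68  0.18] w -0.0001
[[13 18 15  6  2 13 33 49 31 53 38 31 40 41 42 43]
 [30 26 16 11 10 14 36 51 40 45 39 31 43 42 40 44]
 [76 61 36 12 10 11 29 50 42 39 51 35 40 45 43 43]
 [71 61 38 22 11 15 27 46 50 40 56 41 42 40 43 44]
 [50 40 40 34 19 13  9 46 54 43 64 48 44 42 45 43]
 [39 27 32 36 37 34 35 45 58 65 94 59 44 43 44 45]
 [21 23 28 31 40 72 82 69 71 80 90 62 47 44 42 41]
 [26 22 24 31 33 65 84 79 74 79 71 51 44 43 42 41]
 [23 23 26 28 27 41 56 60 60 58 54 44 44 44 44 46]
 [31 27 28 23 26 19 36 39 45 42 45 41 46 41 44 42]]
```

```bash
python3 -m inch '[{"claw":0,"offset":[0,0,1],"twist":[0,0,0]},{"claw":0,"offset":[0,0,0],"twist":[0,0,0]},{"claw":0,"offset":[0,0,1],"twist":[0,0,0]},{"claw":0,"offset":[0,0,0],"twist":[0,0,0]},{"claw":0,"offset":[0,0,0],"twist":[0,0,0]},{"claw":0,"offset":[0,0,0],"twist":[0,0,0]},{"claw":0,"offset":[0,0,0],"twist":[0,0,0]},{"claw":0,"offset":[0,0,0],"twist":[0,0,0]}]' ; python3 -c "
from h import *
fz('power')"
```

```text
time: 12.42
tcp_pos: [0.5166, -0.015, 0.0199]
orientation: [-0.044, 0.995, 0.005, 0.087]
force: [-0.6, -0.3, 0.1]
width: 0.0001
grip_force: 0.0
F [-0.12 -0.09 -0.02] Fn 0.0
power t 12.82 rotvec [ 0.002  0.    -0.   ] off_now [  2.5  -0.3 -23.9] off_target [  2.5  -0.4 -23.9] tcp [ 0.5166 -0.015   0.0199] F [-0.64 -0.11 -0.54] w -0.0001
[[ 9 21 13 13 12  9 26 48 34 55 39 32 41 43 44 45]
 [19 14  6 11 10 10 30 53 38 45 41 28 40 40 46 45]
 [42 27 20 15  9  9 31 50 40 40 50 32 40 43 44 42]
 [55 38 32 17  9 10 25 48 51 36 54 43 42 44 43 43]
 [50 36 30 23 17 11 19 41 54 38 57 50 45 40 42 44]
 [33 29 25 24 28 27 24 38 55 48 74 51 44 42 47 40]
 [23 27 21 22 41 71 53 56 60 54 78 57 46 45 47 42]
 [25 22 23 26 33 60 69 69 66 66 67 52 44 41 43 41]
 [24 28 26 25 25 32 50 59 59 57 50 49 44 44 44 44]
 [31 24 27 29 21 28 32 39 43 43 44 45 45 43 46 43]]
```

```bash
python3 -m inch '[{"claw":0,"offset":[0,0,1],"twist":[0,0,0]},{"claw":0,"offset":[0,0,0],"twist":[0,0,0]},{"claw":0,"offset":[0,0,1],"twist":[0,0,0]},{"claw":0,"offset":[0,0,0],"twist":[0,0,0]},{"claw":0,"offset":[0,0,0],"twist":[0,0,0]},{"claw":0,"offset":[0,0,0],"twist":[0,0,0]},{"claw":0,"offset":[0,0,0],"twist":[0,0,0]},{"claw":0,"offset":[0,0,0],"twist":[0,0,0]}]' ; python3 -c "
from h import *
fz('power')"
```

```text
time: 13.48
tcp_pos: [0.5171, -0.015, 0.018]
orientation: [-0.044, 0.995, 0.005, 0.087]
force: [-0.1, -0.3, 1.6]
width: 0.0005
grip_force: 1.1
F [-0.02 -0.17  2.49] Fn 2.46
power t 13.88 rotvec [ 0.002  0.    -0.   ] off_now [  2.7  -0.3 -25.9] off_target [  2.7  -0.3 -25.9] tcp [ 0.5171 -0.015   0.018 ] F [0.41 0.07 2.12] w 0.0002
[[10 14 15 11 10  4 20 37 33 48 38 31 40 41 44 45]
 [12 16 13 14 10 13 27 48 35 42 37 27 41 41 43 42]
 [22 13 18 12 16 11 26 50 37 39 51 30 41 42 41 44]
 [47 33 32 18 10 10 23 48 52 39 54 42 44 46 46 42]
 [48 32 26 28 10  6 17 41 56 40 54 50 44 44 48 43]
 [31 24 27 21 18 16 19 34 54 44 54 47 44 45 43 45]
 [24 24 27 21 26 41 33 40 54 58 63 55 47 45 46 42]
 [22 25 22 25 23 44 64 64 59 59 59 50 40 44 46 43]
 [24 25 28 19 26 32 53 56 54 53 49 45 42 44 43 43]
 [34 28 25 23 23 25 33 35 48 45 45 44 46 45 44 43]]
```

Contact, with 2.5 N on the key. That puts the real tip about 24.5 mm short of the reported TCP. I'll press 2 mm further.

```bash
python3 -m inch '[{"claw":0,"offset":[0,0,1],"twist":[0,0,0]},{"claw":0,"offset":[0,0,0],"twist":[0,0,0]},{"claw":0,"offset":[0,0,1.2],"twist":[0,0,0]},{"claw":0,"offset":[0,0,0],"twist":[0,0,0]},{"claw":0,"offset":[0,0,0],"twist":[0,0,0]},{"claw":0,"offset":[0,0,0],"twist":[0,0,0]},{"claw":0,"offset":[0,0,0],"twist":[0,0,0]},{"claw":0,"offset":[0,0,0],"twist":[0,0,0]}]' ; python3 -c "
from h import *
fz('power')"
```

```text
time: 14.55
tcp_pos: [0.5175, -0.015, 0.0159]
orientation: [-0.044, 0.995, 0.005, 0.087]
force: [-0.8, 0.2, 4.2]
width: 0.0001
grip_force: 2.3
F [-0.69 -0.48  4.72] Fn 4.78
power t 14.95 rotvec [ 0.002  0.    -0.   ] off_now [  2.7  -0.3 -28.1] off_target [  2.8  -0.3 -28.1] tcp [ 0.5175 -0.015   0.0158] F [-1.26 -1.05  5.09] w 0.0
[[13 12 10 10  4 10 20 33 39 50 38 28 40 42 45 44]
 [ 9 10 16  5  7 15 17 42 36 42 41 26 41 42 43 44]
 [14 17 16 17 13 14 20 48 36 39 48 28 39 43 41 44]
 [35 23 29 15  6 10 17 50 50 36 51 35 39 45 41 43]
 [42 25 29 16 10  8 20 46 54 39 55 47 43 38 42 43]
 [32 24 28 23 17 17 21 31 54 40 47 50 43 41 43 43]
 [24 22 24 28 26 41 32 36 52 40 48 54 45 44 43 43]
 [25 24 22 24 30 52 60 61 56 50 47 47 44 41 43 44]
 [24 22 23 29 28 37 51 52 51 48 48 43 44 42 45 43]
 [34 23 24 23 29 26 34 37 44 44 45 46 42 43 46 43]]
```

About 3.4 mm down (4.8 N on the spring). Lift and move to the unit key.

```bash
python3 -m inch '[{"claw":0,"offset":[0,0,-8],"twist":[0,0,0]},{"claw":0,"offset":[0,0,-12],"twist":[0,0,0]},{"claw":0,"offset":[0,-21,0],"twist":[0,0,0]},{"claw":0,"offset":[0,-21,0],"twist":[0,0,0]},{"claw":0,"offset":[0,0,0],"twist":[0,0,0]},{"claw":0,"offset":[0,0,7],"twist":[0,0,0]},{"claw":0,"offset":[0,0,6],"twist":[0,0,0]},{"claw":0,"offset":[0,0,0],"twist":[0,0,0]}]' ; python3 -c "
from h import *
fz('unit',3)"
```

```text
time: 15.62
tcp_pos: [0.5175, -0.0556, 0.0202]
orientation: [-0.044, 0.995, 0.006, 0.085]
force: [-0.4, 0.9, 0.6]
width: 0.0001
grip_force: 0.0
F [ 0.23 -0.05 -0.34] Fn -0.37
unit t 15.77 rotvec [ 0.003 -0.002  0.001] off_now [  1.9  -1.1 -22. ] off_target [  1.8  -1.2 -22. ] tcp [ 0.519  -0.056   0.0217] F [ 0.15 -0.09  0.14] w -0.0
[[ 2 17 11 11 11 15 28 50 34 43 35 24 41 42 41 88]
 [29 32 23 16  2 15 31 48 38 36 48 26 43 45 40 47]
 [85 79 50 18 16  9 21 46 45 35 53 38 42 43 43 40]
 [93 72 50 25 16 14 21 41 53 37 56 49 43 44 43 44]
 [62 42 32 34 29 19 12 37 52 40 51 70 51 45 44 43]
 [34 29 29 34 49 47 36 42 58 51 70 96 65 46 44 45]
 [26 27 27 31 50 65 79 80 74 82 77 89 59 46 43 45]
 [26 20 27 26 35 56 81 97 89 80 69 58 49 41 43 44]
 [26 25 26 24 22 37 55 78 80 66 54 44 44 45 43 45]
 [52 30 28 22 29 26 34 47 57 52 46 42 45 44 43 49]]
```

```bash
python3 -m inch '[{"claw":0,"offset":[0,-1,1],"twist":[0,0,0]},{"claw":0,"offset":[0,0,1],"twist":[0,0,0]},{"claw":0,"offset":[0,0,1],"twist":[0,0,0]},{"claw":0,"offset":[0,0,1],"twist":[0,0,0]},{"claw":0,"offset":[0,0,1],"twist":[0,0,0]},{"claw":0,"offset":[0,0,1],"twist":[0,0,0]},{"claw":0,"offset":[0,0,0],"twist":[0,0,0]},{"claw":0,"offset":[0,0,0],"twist":[0,0,0]}]' ; python3 -c "
from h import *
fz('unit',5)"
```

```text
time: 16.43
tcp_pos: [0.5211, -0.0578, 0.0168]
orientation: [-0.044, 0.995, 0.005, 0.087]
force: [-1.3, 0.7, 3.7]
width: -0.0001
grip_force: 1.7
F [-1.15  1.13  3.41] Fn 3.54
unit t 16.68 rotvec [ 0.002  0.    -0.   ] off_now [  2.9   0.8 -27.1] off_target [  2.9   0.7 -27.1] tcp [ 0.5211 -0.0578  0.0168] F [-0.65  1.76  3.62] w 0.0001
[[15  6 12 11  4 10 18 34 41 57 38 28 44 43 44 89]
 [11 10 10  8  9  7 22 42 32 47 41 20 43 41 40 47]
 [12 13  9 15  8 14 28 48 41 41 49 27 34 42 44 40]
 [23 23 24 16  8 11 26 48 41 40 55 32 42 41 42 44]
 [39 28 27 18  8 13 21 50 51 35 56 50 47 45 42 43]
 [32 26 25 14 20 15 17 39 55 38 57 84 67 46 42 43]
 [26 24 27 25 30 28 21 38 56 44 58 80 60 47 45 42]
 [26 27 23 25 28 35 40 63 60 55 53 57 48 41 41 44]
 [30 24 29 23 28 30 43 71 67 55 47 47 44 42 44 42]
 [49 26 24 27 23 26 30 48 53 45 44 42 43 43 44 47]]
```

```bash
python3 -m inch '[{"claw":0,"offset":[0,0,0.7],"twist":[0,0,0]},{"claw":0,"offset":[0,0,0.6],"twist":[0,0,0]},{"claw":0,"offset":[0,0,0],"twist":[0,0,0]},{"claw":0,"offset":[0,0,0],"twist":[0,0,0]},{"claw":0,"offset":[0,0,0],"twist":[0,0,0]},{"claw":0,"offset":[0,0,0],"twist":[0,0,0]},{"claw":0,"offset":[0,0,0],"twist":[0,0,0]},{"claw":0,"offset":[0,0,0],"twist":[0,0,0]}]' ; python3 -c "
from h import *
fz('unit',5);go('tare',-.028)" | head -2
```

```text
time: 17.35
tcp_pos: [0.5213, -0.0578, 0.0155]
orientation: [-0.044, 0.995, 0.005, 0.087]
force: [-1.0, 1.9, 5.0]
width: -0.0
grip_force: 2.6
F [-1.12  1.81  5.09] Fn 5.18
unit t 17.6 rotvec [ 0.002  0.    -0.   ] off_now [  2.8   0.8 -28.5] off_target [  2.9   0.8 -28.5] tcp [ 0.5213 -0.0578  0.0154] F [-1.12  1.9   5.15] w 0.0002
```

Unit key is down about 3.8 mm. Lift and move 138 mm right to the tare key.

```bash
python3 -m inch '[{"claw":0,"offset":[0,0,-8],"twist":[0,0,0]},{"claw":0,"offset":[0,0,-14],"twist":[0,0,0]},{"claw":0,"offset":[0,0,0],"twist":[0,0,0]},{"claw":0,"offset":[0,-34.5,0],"twist":[0,0,0]},{"claw":0,"offset":[0,-34.5,0],"twist":[0,0,0]},{"claw":0,"offset":[0,-34.5,0],"twist":[0,0,0]},{"claw":0,"offset":[0,-34.5,0],"twist":[0,0,0]},{"claw":0,"offset":[0,0,0],"twist":[0,0,0]}]' ; python3 -c "
from h import *
fz('tare',4)"
```

```text
time: 18.27
tcp_pos: [0.531, -0.2022, 0.0375]
orientation: [-0.041, 0.995, 0.002, 0.089]
force: [0.6, -1.1, 0.3]
width: -0.0003
grip_force: 0.0
F [0.29 0.01 0.14] Fn 0.09
tare t 18.47 rotvec [ 0.003 -0.002 -0.   ] off_now [ 1.4  0.  -7.6] off_target [ 1.4 -0.  -7.6] tcp [ 0.5284 -0.1948  0.0357] F [ 0.35  0.37 -0.36] w 0.0
[[ 87  53  25  12  25  49  50  35  57  87 145 170 162 130  75  45]
 [123  95  44   9  16  41  56  38  59 113 168 175 176 163 125  68]
 [ 99  76  45  26  18  43  59  56  94 152 175 178 177 171 138  75]
 [ 62  50  42  41  51  92  88 105 149 172 177 176 169 140 108  65]
 [ 48  45  50  57  97 144 151 156 174 177 175 161 129  92  66  51]
 [ 45  50  68  89 110 135 166 175 179 171 146 115  80  55  45  44]
 [ 39  72  94 102 105 112 138 171 170 136 101  71  54  45  45  42]
 [ 38  78 101 106 107 106 117 149 128  87  58  49  44  44  46  44]
 [ 37  62  92 104 109 107 113 112  80  58  49  44  45  45  42  45]
 [ 27  40  64  94 129 102  89  71  53  45  46  44  44  44  46  43]]
```

```bash
python3 -m inch '[{"claw":0,"offset":[-1.5,0,5],"twist":[0,0,0]},{"claw":0,"offset":[0,0,5],"twist":[0,0,0]},{"claw":0,"offset":[0,0,4],"twist":[0,0,0]},{"claw":0,"offset":[0,0,1],"twist":[0,0,0]},{"claw":0,"offset":[0,0,1],"twist":[0,0,0]},{"claw":0,"offset":[0,0,1],"twist":[0,0,0]},{"claw":0,"offset":[0,0,0],"twist":[0,0,0]},{"claw":0,"offset":[0,0,0],"twist":[0,0,0]}]' ; python3 -c "
from h import *
fz('tare',4)" | head -2;  python3 -m inch '[{"claw":0,"offset":[0,0,1],"twist":[0,0,0]},{"claw":0,"offset":[0,0,0],"twist":[0,0,0]},{"claw":0,"offset":[0,0,1],"twist":[0,0,0]},{"claw":0,"offset":[0,0,0],"twist":[0,0,0]},{"claw":0,"offset":[0,0,0],"twist":[0,0,0]},{"claw":0,"offset":[0,0,0],"twist":[0,0,0]},{"claw":0,"offset":[0,0,0],"twist":[0,0,0]},{"claw":0,"offset":[0,0,0],"twist":[0,0,0]}]' ; python3 -c "
from h import *
fz('tare',5)" | head -2
```

```text
time: 19.13
tcp_pos: [0.5339, -0.1952, 0.0203]
orientation: [-0.044, 0.995, 0.005, 0.087]
force: [0.2, 0.1, 0.2]
width: 0.0001
grip_force: 0.0
F [ 0.1  -0.58  0.33] Fn 0.32
tare t 19.33 rotvec [ 0.002  0.    -0.   ] off_now [  4.1   1.1 -23.7] off_target [  4.1   1.1 -23.7] tcp [ 0.534  -0.1954  0.0204] F [ 1.03 -0.62  0.22] w -0.0
time: 20.0
tcp_pos: [0.5344, -0.1954, 0.0185]
orientation: [-0.044, 0.995, 0.005, 0.087]
force: [-0.1, 0.3, 2.5]
width: -0.0002
grip_force: 1.1
F [-0.48 -0.87  2.15] Fn 2.22
tare t 20.25 rotvec [ 0.002  0.001 -0.   ] off_now [  4.3   1.2 -25.7] off_target [  4.3   1.2 -25.7] tcp [ 0.5345 -0.1954  0.0184] F [-0.9  -0.78  1.57] w 0.0001
```

```bash
python3 -m inch '[{"claw":0,"offset":[0,0,1],"twist":[0,0,0]},{"claw":0,"offset":[0,0,1],"twist":[0,0,0]},{"claw":0,"offset":[0,0,0.6],"twist":[0,0,0]},{"claw":0,"offset":[0,0,0],"twist":[0,0,0]},{"claw":0,"offset":[0,0,0],"twist":[0,0,0]},{"claw":0,"offset":[0,0,0],"twist":[0,0,0]},{"claw":0,"offset":[0,0,0],"twist":[0,0,0]},{"claw":0,"offset":[0,0,0],"twist":[0,0,0]}]' ; python3 -c "
from h import *
fz('tare',5)" | head -2
```

```text
time: 20.92
tcp_pos: [0.5349, -0.1953, 0.0159]
orientation: [-0.044, 0.995, 0.005, 0.087]
force: [-1.1, -0.9, 5.6]
width: -0.0
grip_force: 2.5
F [-1.11 -1.29  4.99] Fn 5.12
tare t 21.17 rotvec [ 0.002  0.001 -0.   ] off_now [  4.3   1.2 -28.3] off_target [  4.3   1.2 -28.3] tcp [ 0.5349 -0.1954  0.0159] F [-1.62 -0.7   5.09] w 0.0004
```

Tare key is down about 3.7 mm. Lift clear along the tool axis and check the scene.

```bash
python3 -m inch '[{"claw":0,"offset":[0,0,-8],"twist":[0,0,0]},{"claw":0,"offset":[0,0,-20],"twist":[0,0,0]},{"claw":0,"offset":[0,0,-30],"twist":[0,0,0]},{"claw":0,"offset":[0,0,-30],"twist":[0,0,0]},{"claw":0,"offset":[0,0,-30],"twist":[0,0,0]},{"claw":0,"offset":[0,0,0],"twist":[0,0,0]},{"claw":0,"offset":[0,0,0],"twist":[0,0,0]},{"claw":0,"offset":[0,0,0],"twist":[0,0,0]}]' ; python3 -c "
from h import *
from cell import bot
f=bot.grab_frame('scene');go('tare');cv2.imwrite('pics/end.png',f['pixels'])"
```

```text
time: 21.83
tcp_pos: [0.513, -0.1962, 0.1306]
orientation: [-0.044, 0.995, 0.006, 0.086]
force: [0.5, 0.3, -1.2]
width: -0.0001
grip_force: 0.0
tare t 21.88 rotvec [ 0.005 -0.003 -0.   ] off_now [ 1.8 -0.6 87.7] off_target [ 2.1 -0.2 87.7] tcp [ 0.5126 -0.1959  0.1297] F [ 0.5  -0.07 -0.59] w -0.0002
```

View pics/end.png

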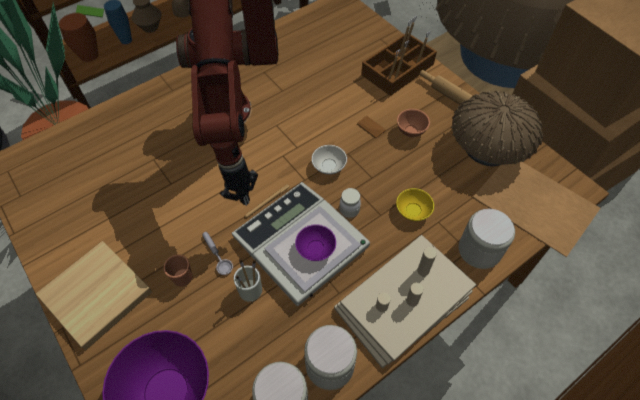

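The gripper is clear, and the scale (300,240), bowl (316,243) and the things around them stand where they were.

```bash
python3 -c "
from cell import bot
print(bot.sign_off())"
```

```text
the job is handed in; nothing more can be done
None
```

I pressed the power, unit and tare keys in that order, each about 3.5 mm down by the force reading (about 5 N) and then released, with nothing else visibly moved; the job is handed in, and no verdict came back.

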